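Set the white bottles out in their spill dishes, smallest first

ROBOT

A 6-joint arm with a two-finger parallel gripper is mounted at the origin on a cart in front of the work surface, level with it; the furniture and walls round the work are solid. World frame = base frame: x ahead of the robot, y to its left, z up, the work surface at z = 0. Lengths are in m, angles in degrees, forces in N, time in s.
With the tool pointing down it reaches from about 0.35 to 0.875 m from the base axis. Payload 4.2 kg.
Tool frame: the origin (TCP) lies midway between the tips of the shut fingers; the grasp point (between the pads) lies 19 mm behind it; z points along the fingers, y is the direction in which the jaws open and shut (so a half turn about z gives the same grasp; the last joint's range is limited). The gripper opens to 87 mm and grips with 3 to 60 N. Pads are 19 mm wide; open, the fingers measure 117 mm over their backs; the gripper's body (75 mm by 190 mm) begins 51 mm behind the grasp point.
Start: joints at [91.135, 22.042, 0.453, 0, -68.411, -14.817], TCP at [0.148, 0.607, 0.223] pointing down, gripper open.
Joint ranges: [-179.83, 179.83], [-69.29, 118.12], [-61.27, 80.66], [-181.25, 117.63], [-171.15, -9.14], [-177.46, 177.46]. Speed limits (degrees/s): [159.86, 159.86, 180, 180, 180, 180].

INTERFACE

Orientations are given as a 3x3 rotation matrix whose columns are the frame's x, y, z axes.
In Python, from station import r gives the robot as it stands.
- The arm moves only by the tool carry_out, never from a script. Its argument "steps" is a list of rows, each a list of 2 entries, a list of its own where there are three numbers: the shift along the tool's x, y, z in cm, then the turn about the tool's z in degrees. In form: [[[x, y, z], twist], ...]. A call has 1 to 20 rows; each row is the pose to reach, as a shift and turn from the pose measured when the call began, along the tool's axes at that moment; what a row does not reach only later rows make up. A row lasts 1/10 s, in which the tool goes at most 50 mm and 8.59 degrees, less where a joint would pass 70% of its speed; a pose out of reach is approached as far as the arm can. A call with a gripper value outside its range is refused whole. "gripper" is the gripper's target within -1 to 1 (fully open at 1, half-way at 0, shut at -1), set as the call begins (left out, the last holds). The fingers move at their own pace and stop on an object; the grip force is fixed at half the most. Time passes only in rows, so rows that repeat a pose let the fingers close. It gives the time, the measured TCP pose, the force and the opening at its end, in the units of the state.
- r.sense(): the state, without advancing time (a new reading comes with each control period).
- r.capture(name): name is "scene" or "top"; returns the picture (400x640x3 uint8, red, green, blue); there is no depth.
- r.calibration(name): a dict with "camera_matrix" (3x3 intrinsics, pixels), "world_from_camera" (4x4, takes a point from camera to world coordinates). Camera axes: x right, y up, looking along -z (the intrinsics and any distortion apply to the point x, -y, -z); pixel columns grow to the right and rows downward; lengths in m; the calibration is good to about 2 mm. A picture is of the moment at which its call begins. calibration takes no time and is no camera call.
- r.finish_job(): hands the job in, once; it reports no verdict.
Trained networks look in the newest picture that a camera, given by its name, has taken for a name from the list of things; names that differ only in an ending like _2 or _b are one class to them, and where a whole thing is asked for, a point or a joint stands for the part that bears it (a point fixed in the world has none). Each returns a list of dicts, best first, with "confidence" (0 to 1); they miss things now and then, are a little off and sometimes report something else, mostly with a low value. They report only what shows in the picture. A call takes as long as a camera call.
- r.cut_out(camera, target): "pixels" (400x640 bool, what is visible of it).
- r.place_of(camera, target): "centre" ([x, y, z] in m, in world coordinates, good to about 4 mm: a listed point, or the origin of a listed thing).
The state is a dict: "time_s": time; "joints": joint angles; "joint_velocities": joint speeds; "effort": joint torques, N m; "tcp_pos": TCP position; "ee_rot": TCP orientation; "wrist_force": force on the tool from outside, world axes, zero at the start; "moment": the same for the moment, N m; "gripper_width": opening from 0.0 (shut) to 1.0 (fully open).
Only numpy, scipy, OpenCV 4.12 (cv2) and the standard library are available. Lean on these libraries where they do the work, as an engineer would, in place of code of your own. Each camera call takes 0.05 s, during which the arm holds its last target. There are 200 camera calls.

TASK

Stand each of the four closed white bottles on the middle of the bench (not the bigger white ones at its back edge) in the round steel spill dish of its size: the smallest bottle in the smallest dish, and so on up to the largest bottle in the largest dish. Set them down one at a time from the smallest to the largest, so that the tall ones do not stand in the way, and keep them upright throughout. Leave the two loose orange-capped tubes standing where they are.

Things in the scene. Friction and masses are not known exactly. Their poses are not given: they have to be found in the camera images.
- bottle_s: the smallest of four closed white plastic screw-cap bottles: 24 mm across, 75 mm tall, standing upright; straight round body up to about 40 mm, shoulder and narrower white cap above; best held across the body at 28 to 40 mm height. Stands loose on the middle of the bench (the bigger white bottles at the back edge are not meant); under 0.3 kg. Origin at the centre of its underside, z up along its axis; its yaw means nothing
- bottle_m: the second smallest of four closed white plastic screw-cap bottles: 36 mm across, 100 mm tall, standing upright; straight round body up to about 58 mm, shoulder and narrower white cap above; best held across the body at 40 to 54 mm height. Stands loose on the middle of the bench (the bigger white bottles at the back edge are not meant); under 0.3 kg. Origin at the centre of its underside, z up along its axis; its yaw means nothing
- bottle_l: the second largest of four closed white plastic screw-cap bottles: 50 mm across, 124 mm tall, standing upright; straight round body up to about 85 mm, narrower white cap above; best held across the body at 60 to 75 mm height. Stands loose on the middle of the bench (the bigger white bottles at the back edge are not meant); under 0.3 kg. Origin at the centre of its underside, z up along its axis; its yaw means nothing
- bottle_xl: the largest of four closed white plastic screw-cap bottles: 66 mm across, 143 mm tall, standing upright; straight round body up to about 95 mm, sloping shoulder and narrower white cap above; best held across the body at 70 to 84 mm height. Stands loose on the middle of the bench (the bigger white bottles at the back edge are not meant); under 0.3 kg. Origin at the centre of its underside, z up along its axis; its yaw means nothing
- dish_s: the smallest of four round shallow steel spill dishes, for the smallest bottle: 44 mm across inside, 50 mm outside, rim 10 mm high and 3 mm thick, flat inner floor 3 mm above the bench. Fixed to the bench. Origin at the centre of its underside, z up. Carry bottles in over or round the near side of the pH meter: its electrode arm is 200 mm high, the rod behind it 340 mm
- dish_m: the second smallest of four round shallow steel spill dishes, for the second smallest bottle: 56 mm across inside, 62 mm outside, rim 10 mm high and 3 mm thick, flat inner floor 3 mm above the bench. Fixed to the bench. Origin at the centre of its underside, z up. Carry bottles in over or round the near side of the pH meter: its electrode arm is 200 mm high, the rod behind it 340 mm
- dish_l: the second largest of four round shallow steel spill dishes, for the second largest bottle: 70 mm across inside, 76 mm outside, rim 10 mm high and 3 mm thick, flat inner floor 3 mm above the bench. Fixed to the bench. Origin at the centre of its underside, z up. Carry bottles in over or round the near side of the pH meter: its electrode arm is 200 mm high, the rod behind it 340 mm
- dish_xl: the largest of four round shallow steel spill dishes, for the largest bottle: 86 mm across inside, 92 mm outside, rim 10 mm high and 3 mm thick, flat inner floor 3 mm above the bench. Fixed to the bench. Origin at the centre of its underside, z up. Carry bottles in over or round the near side of the pH meter: its electrode arm is 200 mm high, the rod behind it 340 mm
- tube_a: one of two loose clear tubes with orange screw caps, 116 mm tall, 34 mm across the cap, standing upright on the bench among or beside the bottles; a bystander, to be left alone. Origin at the centre of its underside, z up
- tube_b: the other of two loose clear tubes with orange screw caps, 116 mm tall, 34 mm across the cap, standing upright on the bench among or beside the bottles; a bystander, to be left alone. Origin at the centre of its underside, z up

How it is judged:
By the outcome, as a careful person would: the job done as asked, in the order asked, and still so for the second after the job is handed in, with the robot touching nothing.
It also fails if it takes over 128 s, if anything falls off the work surface, if the arm or the gripper's body presses on something with over 40 N, if the wrist force passes 120 N, or if a joint passes its speed limit or range.

## Working session

There is one attempt and no reset: what is moved stays moved. The work goes in short steps, Python scripts to look and compute and a tool call to move; the robot and the scene stay as the last step left them, time stands still between calls to the robot, and variables do not carry over. Pictures are saved under pics/ and viewed, about 12 in all and at most 16, crops included, and the job is handed in when it is done.

Besides the shell and the picture viewer there is one more tool, called after "Call:" by a JSON object that holds its "op" and its "data", one argument or row to a line. carry_out: Moves the arm, as the interface text tells. Its arguments: {"type":"object","properties":{"steps":{"type":"array","items":{"type":"array"}},"gripper":{"type":"number"}},"required":["steps"]}

```bash
mkdir -p pics
python3 - <<'E'
from station import r
import cv2,numpy as np
for c in("scene","top"):
    im=r.capture(c); cv2.imwrite(f"pics/{c}0.png",im[:,:,::-1])
    k=r.calibration(c); print(c,np.round(k["camera_matrix"],1).tolist(),np.round(k["world_from_camera"],3).tolist())
    for n in["bottle_s","bottle_m","bottle_l","bottle_xl","dish_s","dish_m","dish_l","dish_xl","tube_a"]:
        print(n,[(np.round(d["centre"],3).tolist(),round(d["confidence"],2)) for d in r.place_of(c,n)[:3]])
s=r.sense();print(s["time_s"],s["tcp_pos"],np.round(s["ee_rot"],3).tolist(),s["gripper_width"])
E
```

```text
scene [[488.9, 0.0, 323.8], [0.0, 488.9, 198.7], [0.0, 0.0, 1.0]] [[0.764, 0.321, -0.56, -0.093], [-0.646, 0.385, -0.66, -0.763], [0.003, 0.865, 0.501, 0.651], [0.0, 0.0, 0.0, 1.0]]
bottle_s [([0.606, 0.223, 0.001], 0.93), ([0.557, 0.34, 0.002], 0.78), ([0.601, 0.086, 0.007], 0.7)]
bottle_m [([0.606, 0.223, 0.001], 0.93), ([0.557, 0.34, 0.002], 0.78), ([0.601, 0.086, 0.007], 0.7)]
bottle_l [([0.606, 0.223, 0.001], 0.93), ([0.557, 0.34, 0.002], 0.78), ([0.601, 0.086, 0.007], 0.7)]
bottle_xl [([0.6, -0.321, 0.002], 0.77)]
dish_s [([0.485, -0.286, -0.0], 0.61), ([0.479, -0.006, -0.002], 0.57)]
dish_m [([0.485, -0.286, -0.0], 0.61), ([0.479, -0.006, -0.002], 0.57)]
dish_l [([0.485, -0.286, -0.0], 0.61), ([0.479, -0.006, -0.002], 0.57)]
dish_xl [([0.454, 0.134, -0.001], 0.91), ([0.604, -0.322, -0.001], 0.48)]
tube_a [([0.435, 0.301, 0.002], 0.75), ([0.73, 0.18, 0.006], 0.74), ([0.599, -0.321, 0.001], 0.71)]
top [[369.5, 0.0, 317.2], [0.0, 369.5, 203.3], [0.0, 0.0, 1.0]] [[0.006, 0.978, -0.208, 0.379], [-1.0, 0.006, -0.001, 0.018], [0.001, 0.208, 0.978, 1.106], [0.0, 0.0, 0.0, 1.0]]
bottle
[... 209 characters left out ...]
61, 0.343, 0.001], 0.83), ([0.596, 0.221, 0.0], 0.74), ([0.604, 0.083, 0.002], 0.6)]
bottle_xl [([0.596, -0.321, -0.0], 0.97)]
dish_s [([0.489, -0.285, 0.004], 0.66), ([0.471, -0.002, 0.0], 0.61), ([0.477, -0.126, -0.002], 0.52)]
dish_m [([0.489, -0.285, 0.004], 0.66), ([0.471, -0.002, 0.0], 0.61), ([0.477, -0.126, -0.002], 0.52)]
dish_l [([0.489, -0.285, 0.004], 0.66), ([0.471, -0.002, 0.0], 0.61), ([0.477, -0.126, -0.002], 0.52)]
dish_xl [([0.449, 0.129, -0.002], 0.62), ([0.438, 0.303, -0.004], 0.35)]
tube_a [([0.732, 0.18, 0.0], 0.79), ([0.44, 0.302, -0.005], 0.55)]
1.0 [0.14780091 0.60724092 0.22253517] [[0.972, -0.237, -0.0], [-0.237, -0.972, -0.0], [-0.0, 0.0, -1.0]] 1.0019037967115667
```

View pics/scene0.png

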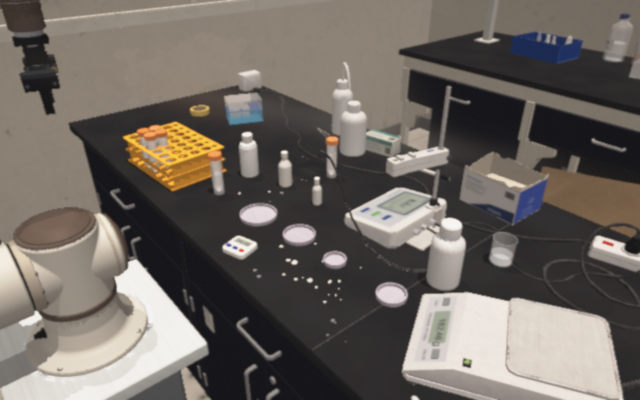

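View pics/top0.png

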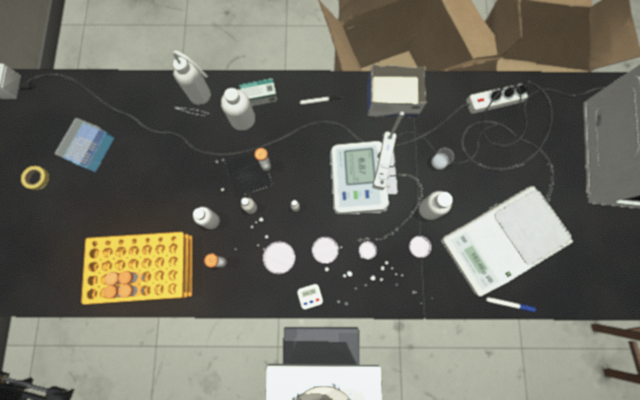

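The top view shows four dishes: xl (279,257), l (325,250), s (367,250) and m (420,246). The bottles are s (295,205), m (248,205), l (205,217) and xl (436,205), with the tubes at (262,158) and (214,261). Next I'll refine these positions from the masks, using a silhouette fit over both cameras.

```bash
cat > h.py <<'E'
import numpy as np,cv2
from station import r
from scipy.optimize import minimize
def proj(c,P):
    k=r.calibration(c);K=np.array(k["camera_matrix"]);W=np.linalg.inv(np.array(k["world_from_camera"]))
    p=np.asarray(P)@W[:3,:3].T+W[:3,3];p=p*[1,-1,-1];q=p@K.T;return q[:,:2]/q[:,2:]
def ring(x,y,R,z):
    a=np.linspace(0,2*np.pi,40);return np.c_[x+R*np.cos(a),y+R*np.sin(a),0*a+z]
S=8
def sil(c,parts,x,y,z0=0):
    m=np.zeros((400*2,640*2),np.uint8)
    for R1,za,R2,zb in parts:
        h=cv2.convexHull((proj(c,np.r_[ring(x,y,R1,za+z0),ring(x,y,R2,zb+z0)])).astype(np.float32))
        cv2.fillPoly(m,[np.round((h*2+.5)*2**S).astype(np.int32)],255,cv2.LINE_AA,S)
    return cv2.resize(m,(640,400),interpolation=cv2.INTER_AREA)/255.
def bot(R,hb,h): return [(R,0,R,hb),(R,hb,.55*R,hb+.4*(h-hb)),(.55*R,hb+.3*(h-hb),.55*R,h)]
OBJ=dict(bottle_s=bot(.012,.04,.075),bottle_m=bot(.018,.058,.1),bottle_l=bot(.025,.085,.124),bottle_xl=bot(.033,.095,.143),
 dish_s=[(.025,0,.025,.01)],dish_m=[(.031,0,.031,.01)],dish_l=[(.038,0,.038,.01)],dish_xl=[(.046,0,.046,.01)])
def fit(n,g,z0=0,cams=("scene","top")):
    """fit x,y per camera; pick the mask that overlaps the guess best"""
    out=[]
    for c in cams:
        s0=sil(c,OBJ[n],*g,z0)
        ms=[d["pixels"].astype(float) for d in r.cut_out(c,n)]
        iou=lambda a,b:np.minimum(a,b).sum()/np.maximum(a,b).sum()
        if not ms or max(iou(m,s0) for m in ms)<.2: out.append((c,None));continue
        m=max(ms,key=lambda m:iou(m,s0))
        f=minimize(lambda p:-iou(m,sil(c,OBJ[n],*p,z0)),g,method="Nelder-Mead",options=dict(initial_simplex=np.array(g)+[[0,0],[.008,0],[0,.008]],xatol=3e-4))
        out.append((c,np.round(f.x,4).tolist(),round(-f.fun,2)))
    return out
def rows(way,step=.025,yaw=8):
    """way: [(x,y,z TCP, jaw yaw deg or None)] -> tool-frame rows in cm; jaw yaw = direction of the tool y axis mod 180"""
    s=r.sense();R=np.array(s["ee_rot"]);p0=np.array(s["tcp_pos"]);y0=np.degrees(np.arctan2(R[1,1],R[0,1]))
    p,t,o=p0,0.,[]
    for x,y,z,a in way:
        q=np.array([x,y,z]);u=t if a is None else -((a-y0+90)%180-90)
        n=int(max(1,np.ceil(np.linalg.norm(q-p)/step-.05),np.ceil(abs(u-t)/yaw)))
        for i in range(1,n+1):
            d=R.T@(p+(q-p)*i/n-p0)*100;o.append([[round(v,1) for v in d],round(t+(u-t)*i/n)])
        p,t=q,u
    print(len(o),"j6",round(s["joints"][5]),str(o).replace(" ",""))
E
python3 - <<'E'
from h import *
G=dict(bottle_s=(.603,.085),bottle_m=(.6,.222),bottle_l=(.559,.341),bottle_xl=(.598,-.321),dish_s=(.477,-.126),dish_m=(.487,-.286),dish_l=(.475,-.004),dish_xl=(.452,.131))
r.capture("scene");r.capture("top")
for n,g in G.items(): print(n,fit(n,g))
E
```

```text
bottle_s [('scene', [0.6039, 0.0899], np.float64(0.68)), ('top', [0.6013, 0.0851], np.float64(0.83))]
bottle_m [('scene', [0.6059, 0.231], np.float64(0.87)), ('top', [0.5957, 0.2193], np.float64(0.65))]
bottle_l [('scene', [0.5647, 0.3496], np.float64(0.94)), ('top', [0.5583, 0.3402], np.float64(0.92))]
bottle_xl [('scene', [0.6068, -0.3166], np.float64(0.94)), ('top', [0.5979, -0.3237], np.float64(0.95))]
dish_s [('scene', [0.4758, -0.1276], np.float64(0.93)), ('top', [0.4716, -0.1315], np.float64(0.81))]
dish_m [('scene', [0.4863, -0.2826], np.float64(0.9)), ('top', [0.4811, -0.2864], np.float64(0.94))]
dish_l [('scene', [0.4782, 0.0018], np.float64(0.85)), ('top', [0.4728, -0.0047], np.float64(0.87))]
dish_xl [('scene', [0.4536, 0.1352], np.float64(0.93)), ('top', [0.4477, 0.1308], np.float64(0.95))]
```

Run:
```python
from h import *
rows([(.6025,.0865,.16,90),(.6025,.0865,.12,90)],.045)
```

```text
17 j6 -15 [[[np.float64(3.5),np.float64(2.5),np.float64(0.4)],-1],[[np.float64(7.1),np.float64(5.0),np.float64(0.8)],-2],[[np.float64(10.6),np.float64(7.5),np.float64(1.2)],-3],[[np.float64(14.1),np.float64(10.0),np.float64(1.6)],-3],[[np.float64(17.7),np.float64(12.5),np.float64(2.0)],-4],[[np.float64(21.2),np.float64(14.9),np.float64(2.3)],-5],[[np.float64(24.7),np.float64(17.4),np.float64(2.7)],-6],[[np.float64(28.2),np.float64(19.9),np.float64(3.1)],-7],[[np.float64(31.8),np.float64(22.4),np.float64(3.5)],-8],[[np.float64(35.3),np.float64(24.9),np.float64(3.9)],-9],[[np.float64(38.8),np.float64(27.4),np.float64(4.3)],-9],[[np.float64(42.4),np.float64(29.9),np.float64(4.7)],-10],[[np.float64(45.9),np.float64(32.4),np.float64(5.1)],-11],[[np.float64(49.4),np.float64(34.9),np.float64(5.5)],-12],[[np.float64(53.0),np.float64(37.4),np.float64(5.9)],-13],[[np.float64(56.5),np.float64(39.8),np.float64(6.3)],-14],[[np.float64(56.5),np.float64(39.8),np.float64(10.3)],-14]]
```

Call:
{"op": "carry_out", "data": {
  "steps": [
    [[3.5,2.5,0.4],-1],
    [[7.1,5.0,0.8],-2],
    [[10.6,7.5,1.2],-3],
    [[14.1,10,1.6],-3],
    [[17.7,12.5,2],-4],
    [[21.2,14.9,2.3],-5],
    [[24.7,17.4,2.7],-6],
    [[28.2,19.9,3.1],-7],
    [[31.8,22.4,3.5],-8],
    [[35.3,24.9,3.9],-9],
    [[38.8,27.4,4.3],-9],
    [[42.4,29.9,4.7],-10],
    [[45.9,32.4,5.1],-11],
    [[49.4,34.9,5.5],-12],
    [[53,37.4,5.9],-13],
    [[56.5,39.8,6.3],-14],
    [[56.5,39.8,10.3],-14],
    [[56.5,39.8,10.3],-14],
    [[56.5,39.8,10.3],-14]
  ],
  "gripper": 1
}}

```text
time_s: 3.8
tcp_pos: [0.6022, 0.0867, 0.1193]
ee_rot: [[1.0, 0.006, -0.002], [0.006, -1.0, -0.001], [-0.002, 0.001, -1.0]]
wrist_force: [-0.3, 1.0, 0.6]
gripper_width: 0.999
```

```bash
sed -i 's/round(v,1) for v in d/round(float(v),1) for v in d/' h.py
python3 - <<'E'
from h import *
im=r.capture("scene");cv2.imwrite("pics/a.png",cv2.resize(im[60:300,180:500,::-1],None,fx=2.4,fy=2.4))
s=r.sense();print(s["time_s"],s["tcp_pos"],np.round(s["joints"]))
rows([(.6025,.0865,.015,90)],.02)
E
```

```text
3.85 [0.60304687 0.08740634 0.12071206] [ 23.  25. -10.   0. -55.  67.]
6 j6 67 [[[-0.0,0.0,1.8],0],[[-0.0,0.0,3.5],0],[[-0.0,0.0,5.3],0],[[-0.0,0.1,7.0],0],[[-0.1,0.1,8.8],0],[[-0.1,0.1,10.6],0]]
```

View pics/a.png

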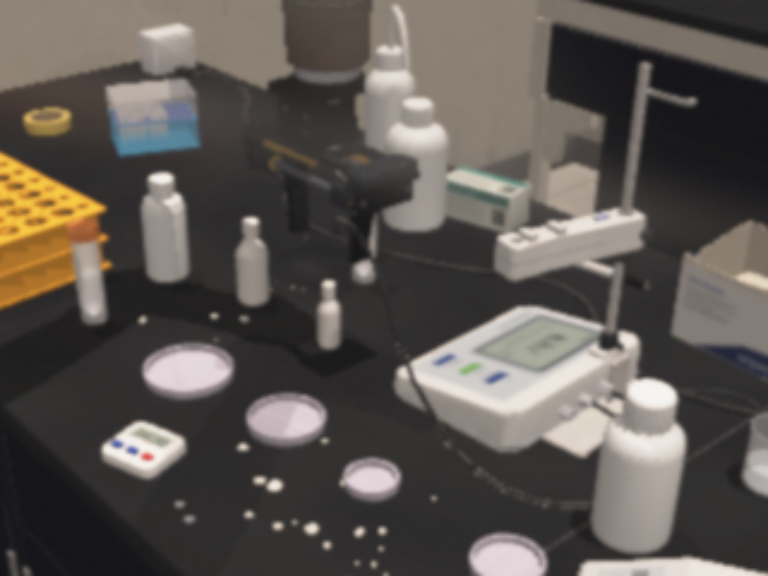

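Call:
{"op": "carry_out", "data": {
  "steps": [
    [[0,0,1.8],0],
    [[0,0,3.5],0],
    [[0,0,5.3],0],
    [[0,0,7],0],
    [[0,0,8.8],0],
    [[0,0.1,10.6],0],
    [[0,0.1,10.6],0],
    [[0,0.1,10.6],0]
  ]
}}

```text
time_s: 4.65
tcp_pos: [0.6042, 0.0875, 0.0165]
ee_rot: [[1.0, 0.009, 0.004], [0.009, -1.0, 0.0], [0.004, -0.0, -1.0]]
wrist_force: [0.6, -0.5, -0.4]
gripper_width: 1.002
```

Run:
```python
from h import *
im=np.vstack([cv2.resize(r.capture("scene")[80:230,220:440,::-1],(660,450)),]);cv2.imwrite("pics/b.png",im)
print(r.sense()["tcp_pos"])
```

```text
[0.60447612 0.0874745  0.0168244 ]
```

View pics/b.png

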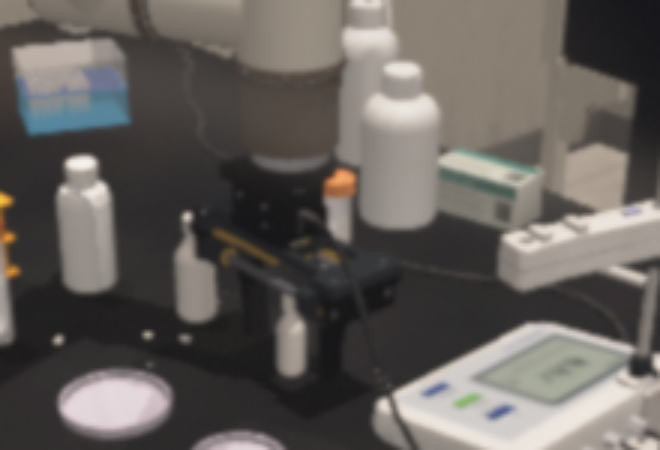

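The bottle stands between the fingers, at about (290,340) in the crop. I'll close the gripper and lift slightly.

Call:
{"op": "carry_out", "data": {
  "steps": [
    [[0,0,0],0],
    [[0,0,0],0],
    [[0,0,0],0],
    [[0,0,0],0],
    [[0,0,0],0],
    [[0,0,0],0],
    [[0,0,0],0],
    [[0,0,0],0],
    [[0,0,0],0],
    [[0,0,0],0],
    [[0,0,-1],0],
    [[0,0,-2.5],0],
    [[0,0,-4.5],0],
    [[0,0,-6.5],0],
    [[0,0,-8.5],0],
    [[0,0,-10],0],
    [[0,0,-10],0],
    [[0,0,-10],0]
  ],
  "gripper": -1
}}

```text
time_s: 6.5
tcp_pos: [0.6038, 0.0875, 0.1171]
ee_rot: [[1.0, 0.008, 0.005], [0.008, -1.0, 0.001], [0.005, -0.001, -1.0]]
wrist_force: [-1.0, -0.5, -0.3]
gripper_width: 0.265
```

Run:
```python
from h import *
for c in("scene","top"): r.capture(c)
s=r.sense();p=s["tcp_pos"];print(p,s["gripper_width"])
print(fit("bottle_s",(p[0],p[1]),.1),[(np.round(d["centre"],3).tolist(),round(d["confidence"],2)) for c in ("scene","top") for d in r.place_of(c,"bottle_s")[:4]])
x,y=.475,-.128
rows([(x,y,.117,90),(x,y,.06,90),(x,y,.023,90)],.03)
```

```text
[0.60324484 0.08723526 0.11585219] 0.2659389089008765
[('scene', [0.6054, 0.0965], np.float64(0.6)), ('top', None)] [([0.56, 0.341, -0.002], 0.97), ([0.605, 0.224, -0.0], 0.78), ([0.602, 0.082, 0.104], 0.46), ([0.595, 0.221, 0.0], 0.56)]
13 j6 67 [[[-1.4,2.4,-0.0],0],[[-2.9,4.8,-0.0],0],[[-4.3,7.1,-0.0],0],[[-5.8,9.5,-0.1],0],[[-7.2,11.9,-0.1],0],[[-8.7,14.3,-0.1],0],[[-10.1,16.7,-0.1],0],[[-11.6,19.0,-0.1],0],[[-13.0,21.4,-0.1],0],[[-13.1,21.4,2.7],0],[[-13.1,21.4,5.6],0],[[-13.1,21.4,7.4],0],[[-13.1,21.4,9.3],0]]
```

Call:
{"op": "carry_out", "data": {
  "steps": [
    [[-0.5,0.8,0],0],
    [[-1.4,2.4,0],0],
    [[-2.9,4.8,0],0],
    [[-4.3,7.1,0],0],
    [[-5.8,9.5,0],0],
    [[-7.2,11.9,0],0],
    [[-8.7,14.3,0],0],
    [[-10.1,16.7,0],0],
    [[-11.6,19,0],0],
    [[-12.5,20.6,0],0],
    [[-13,21.4,0],0],
    [[-13,21.4,2.7],0],
    [[-13,21.4,5.6],0],
    [[-13,21.4,7.5],0],
    [[-13,21.4,8],0],
    [[-13,21.4,8],0],
    [[-13,21.4,8],0]
  ]
}}

```text
time_s: 8.5
tcp_pos: [0.4765, -0.1278, 0.0364]
ee_rot: [[1.0, 0.009, 0.005], [0.009, -1.0, -0.0], [0.005, 0.0, -1.0]]
wrist_force: [-0.3, 0.4, -0.0]
gripper_width: 0.268
```

```bash
cat > look.py <<'E'
from h import *
import sys
def look(f,n,x,y,w=110,h=90,k=5):
    """both views round world point (x,y,.05), side by side"""
    o=[]
    for c in("scene","top"):
        im=r.capture(c);u,v=proj(c,[[x,y,.05]])[0].astype(int)
        u=min(max(u,w//2),640-w//2);v=min(max(v,h//2),400-h//2)
        o.append(cv2.resize(im[v-h//2:v+h//2,u-w//2:u+w//2,::-1],None,fx=390/w,fy=390/w,interpolation=cv2.INTER_CUBIC))
    cv2.imwrite(f"pics/{f}.png",np.hstack(o))
    s=r.sense();print(np.round(s["tcp_pos"],4),s["gripper_width"],s["wrist_force"],s["time_s"])
E
python3 - <<'E'
from look import *
look("c","",.475,-.128)
E
```

```text
[ 0.4766 -0.1278  0.0367] 0.26516493641582595 [ 0.24722403 -0.06357077 -0.07345452] 8.6
```

View pics/c.png

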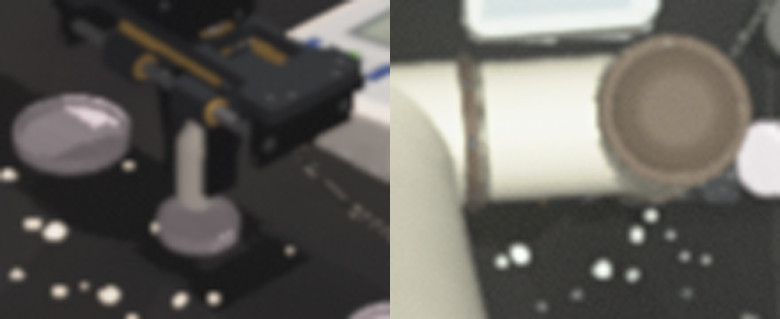

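Run:
```python
from h import *
o=proj("scene",[[.475,-.128,.05]])[0].astype(int)-[55,45]
P=[[.4765,-.1278,.02],[.4758,-.1276,.01],[.4758,-.1276,.003],[.4765,-.1278,.055],[.4865,-.1278,.02],[.4765,-.1178,.02]]
print(np.round((proj("scene",P)-o)*390/110).tolist())
```

```text
[[197.0, 201.0], [195.0, 214.0], [195.0, 223.0], [198.0, 153.0], [209.0, 194.0], [186.0, 193.0]]
```

The bottle bottom (190,205) sits a little left of the dish centre (198,220). I'll shift 3 mm in +x and 3 mm in −y while lowering, then release.

Call:
{"op": "carry_out", "data": {
  "steps": [
    [[0.3,0.3,0],0],
    [[0.3,0.3,0.5],0],
    [[0.3,0.3,1],0],
    [[0.3,0.3,1.3],0],
    [[0.3,0.3,1.6],0],
    [[0.3,0.3,1.6],0],
    [[0.3,0.3,1.6],0]
  ]
}}

```text
time_s: 9.3
tcp_pos: [0.4797, -0.1307, 0.0205]
ee_rot: [[1.0, 0.009, 0.005], [0.009, -1.0, -0.0], [0.005, 0.0, -1.0]]
wrist_force: [-0.8, 0.2, -0.2]
gripper_width: 0.269
```

Call:
{"op": "carry_out", "data": {
  "steps": [
    [[0,0,0],0],
    [[0,0,0],0],
    [[0,0,0],0],
    [[0,0,0],0],
    [[0,0,0],0],
    [[0,0,0],0],
    [[0,0,-1.5],0],
    [[0,0,-3.5],0],
    [[0,0,-6],0],
    [[0,0,-9],0],
    [[0,0,-13],0],
    [[0,0,-17],0],
    [[0,0,-19],0],
    [[0,0,-19],0]
  ],
  "gripper": 0.3
}}

```text
time_s: 10.7
tcp_pos: [0.4806, -0.1309, 0.2142]
ee_rot: [[1.0, 0.009, 0.014], [0.009, -1.0, -0.0], [0.014, 0.0, -1.0]]
wrist_force: [0.4, 0.5, -0.4]
gripper_width: 0.653
```

Run:
```python
from h import *
s=r.sense();print(s["tcp_pos"],s["gripper_width"])
rows([(.601,.222,.2,45),(.601,.222,.15,45)],.04)
```

```text
[ 0.48061303 -0.13086148  0.21422358] 0.6529630473204892
12 j6 87 [[[1.2,-3.5,0.2],5],[[2.5,-7.0,0.3],9],[[3.7,-10.6,0.5],14],[[4.9,-14.1,0.6],18],[[6.2,-17.6,0.8],23],[[7.4,-21.1,0.9],27],[[8.6,-24.6,1.1],32],[[9.9,-28.1,1.3],36],[[11.1,-31.7,1.4],41],[[12.3,-35.2,1.6],46],[[12.3,-35.2,4.1],46],[[12.3,-35.2,6.6],46]]
```

Call:
{"op": "carry_out", "data": {
  "steps": [
    [[1.2,-3.5,0.2],5],
    [[2.5,-7,0.3],9],
    [[3.7,-10.6,0.5],14],
    [[4.9,-14.1,0.6],18],
    [[6.2,-17.6,0.8],23],
    [[7.4,-21.1,0.9],27],
    [[8.6,-24.6,1.1],32],
    [[9.9,-28.1,1.3],36],
    [[11.1,-31.7,1.4],41],
    [[12.3,-35.2,1.6],46],
    [[12.3,-35.2,4.1],46],
    [[12.3,-35.2,6.6],46],
    [[12.3,-35.2,6.6],46],
    [[12.3,-35.2,6.6],46]
  ],
  "gripper": 0.8
}}

```text
time_s: 12.1
tcp_pos: [0.6009, 0.2218, 0.1489]
ee_rot: [[0.701, -0.713, 0.012], [-0.713, -0.702, -0.002], [0.01, -0.007, -1.0]]
wrist_force: [0.4, 0.5, 0.7]
gripper_width: 0.897
```

Run:
```python
from look import *
for c in("scene","top"):r.capture(c)
print(fit("bottle_s",(.478,-.130),.003),fit("bottle_m",(.601,.222)))
look("d","",.601,.21,200,160)
rows([(.601,.222,.028,45)],.022)
```

```text
[('scene', [0.4825, -0.1262], np.float64(0.81)), ('top', None)] [('scene', [0.6023, 0.225], np.float64(0.9)), ('top', None)]
[0.6014 0.2223 0.1506] 0.8998935915373204 [ 0.28476008 -0.00183082  0.80275908] 12.5
6 j6 9 [[[-0.0,0.0,2.0],0],[[-0.0,0.1,4.1],0],[[-0.1,0.1,6.1],0],[[-0.1,0.1,8.2],0],[[-0.1,0.2,10.2],0],[[-0.1,0.2,12.3],0]]
```

View pics/d.png

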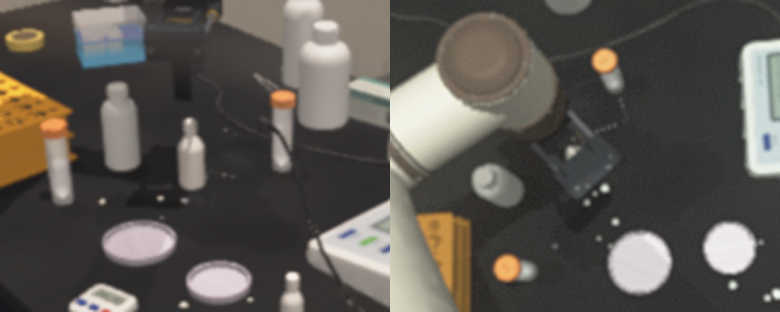

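The small bottle stands upright in its dish at the bottom right of the scene view. The gripper is above bottle m, so I'll descend.

Call:
{"op": "carry_out", "data": {
  "steps": [
    [[0,0,2],0],
    [[0,0.1,4.1],0],
    [[0,0.1,6.1],0],
    [[0,0,8.2],0],
    [[0,0,10.2],0],
    [[0,0,12.3],0],
    [[0,0,12.3],0],
    [[0,0,12.3],0]
  ]
}}

```text
time_s: 13.3
tcp_pos: [0.6036, 0.2224, 0.028]
ee_rot: [[0.701, -0.713, 0.015], [-0.713, -0.701, 0.0], [0.01, -0.011, -1.0]]
wrist_force: [-0.2, -0.1, 0.3]
gripper_width: 0.904
```

Call:
{"op": "carry_out", "data": {
  "steps": [
    [[0,0,0],0],
    [[0,0,0],0],
    [[0,0,0],0],
    [[0,0,0],0],
    [[0,0,0],0],
    [[0,0,0],0],
    [[0,0,0],0],
    [[0,0,0],0],
    [[0,0,-1],0],
    [[0,0,-2.5],0],
    [[0,0,-4.5],0],
    [[0,0,-7],0],
    [[0,0,-10],0],
    [[0,0,-13],0],
    [[0,0,-13],0]
  ],
  "gripper": -1
}}

```text
time_s: 14.8
tcp_pos: [0.6045, 0.2237, 0.1642]
ee_rot: [[0.702, -0.712, 0.025], [-0.712, -0.702, 0.005], [0.014, -0.022, -1.0]]
wrist_force: [0.4, 0.6, 0.4]
gripper_width: 0.407
```

Run:
```python
from h import *
x,y=.486,-.285
rows([(.48,.05,.158,70),(.47,-.15,.158,90),(x,y,.158,90),(x,y,.05,90)],.035)
```

```text
21 j6 9 [[[0.5,3.0,0.0],-4],[[1.0,6.0,0.1],-7],[[1.6,9.0,0.1],-11],[[2.1,12.0,0.1],-15],[[2.6,15.0,0.2],-18],[[3.1,18.1,0.2],-22],[[3.6,21.1,0.2],-25],[[5.9,23.5,0.2],-29],[[8.1,26.0,0.2],-32],[[10.4,28.4,0.2],-35],[[12.6,30.9,0.1],-39],[[14.9,33.4,0.1],-42],[[17.2,35.8,0.1],-45],[[19.8,37.9,0.1],-45],[[22.5,40.0,0.1],-45],[[25.2,42.1,0.1],-45],[[27.9,44.2,0.1],-45],[[27.9,44.2,2.8],-45],[[27.8,44.3,5.5],-45],[[27.8,44.3,8.2],-45],[[27.7,44.4,10.9],-45]]
```

Call:
{"op": "carry_out", "data": {
  "steps": [
    [[0.2,1.2,0],-2],
    [[0.8,4.5,0.1],-5],
    [[1.4,8,0.1],-10],
    [[2,11.5,0.1],-14],
    [[2.6,15,0.2],-18],
    [[3.1,18.1,0.2],-22],
    [[3.6,21.1,0.2],-25],
    [[5.9,23.5,0.2],-29],
    [[8.1,26,0.2],-32],
    [[10.4,28.4,0.2],-35],
    [[12.6,30.9,0.1],-39],
    [[14.9,33.4,0.1],-42],
    [[17.2,35.8,0.1],-45],
    [[19.8,37.9,0.1],-45],
    [[22.5,40,0.1],-45],
    [[25.2,42.1,0.1],-45],
    [[27.2,43.6,0.1],-45],
    [[27.9,44.2,0.1],-45],
    [[27.9,44.2,0.1],-45],
    [[27.9,44.2,0.1],-45]
  ]
}}

```text
time_s: 16.8
tcp_pos: [0.4853, -0.2845, 0.1574]
ee_rot: [[1.0, -0.007, 0.025], [-0.007, -1.0, 0.006], [0.024, -0.006, -1.0]]
wrist_force: [-0.1, 0.3, -0.4]
gripper_width: 0.403
```

Run:
```python
from h import *
s=r.sense();print(s["tcp_pos"],np.round(s["ee_rot"],3).tolist(),s["joints"],s["gripper_width"])
rows([(.486,-.285,.045,90)],.025)
```

```text
[ 0.4853415  -0.28454081  0.15740273] [[1.0, -0.007, 0.025], [-0.007, -1.0, 0.006], [0.024, -0.006, -1.0]] [-14.26026551  18.71653011 -14.32306935  -0.80669467 -55.68363202
 104.31499725] 0.40347764234076466
5 j6 104 [[[-0.0,0.0,2.2],0],[[-0.1,0.0,4.5],0],[[-0.1,0.1,6.7],0],[[-0.2,0.1,9.0],0],[[-0.2,0.1,11.2],0]]
```

Call:
{"op": "carry_out", "data": {
  "steps": [
    [[0,0,2.2],0],
    [[-0.1,0,4.5],0],
    [[-0.1,0.1,6.7],0],
    [[-0.2,0.1,9],0],
    [[-0.2,0.1,10.5],0],
    [[-0.2,0.1,11.2],0],
    [[-0.2,0.1,11.2],0],
    [[-0.2,0.1,11.2],0]
  ]
}}

```text
time_s: 17.6
tcp_pos: [0.4868, -0.2846, 0.0463]
ee_rot: [[1.0, -0.006, 0.026], [-0.006, -1.0, 0.005], [0.026, -0.005, -1.0]]
wrist_force: [0.2, 0.6, -0.7]
gripper_width: 0.407
```

Run:
```python
from look import *
look("e","",.486,-.285)
o=proj("scene",[[.486,-.285,.05]])[0].astype(int)-[55,45]
s=r.sense()["tcp_pos"]
P=[[s[0],s[1],s[2]-.028],[.486,-.285,.01],[.4863,-.2826,.01],[s[0]+.01,s[1],s[2]-.028],[s[0],s[1]+.01,s[2]-.028]]
print(np.round((proj("scene",P)-o)*390/110).tolist())
```

```text
[ 0.4869 -0.2849  0.0465] 0.4040657458789498 [ 0.36677622 -0.81673521 -0.84886135] 17.7
[[193.0, 206.0], [191.0, 218.0], [188.0, 216.0], [205.0, 198.0], [180.0, 197.0]]
```

View pics/e.png

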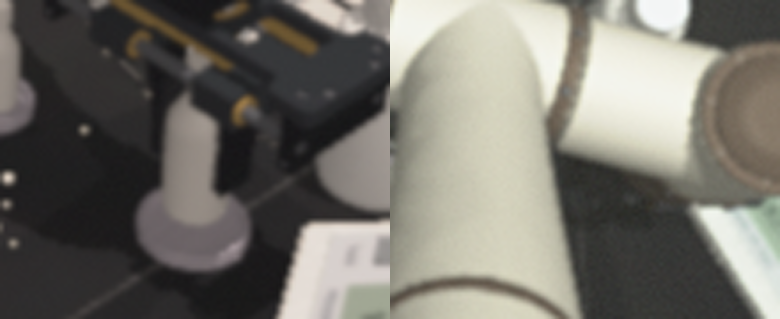

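The bottle is centred over the dish: bottom at (192,212), dish rim centre at (193,222), which matches the predicted offset. I'll lower and release.

Call:
{"op": "carry_out", "data": {
  "steps": [
    [[0,0,0.5],0],
    [[0,0,1],0],
    [[0,0,1.3],0],
    [[0,0,1.5],0],
    [[0,0,1.5],0],
    [[0,0,1.5],0]
  ]
}}

```text
time_s: 18.3
tcp_pos: [0.4873, -0.2848, 0.0315]
ee_rot: [[1.0, -0.006, 0.027], [-0.006, -1.0, 0.005], [0.027, -0.005, -1.0]]
wrist_force: [-0.2, -0.7, 0.2]
gripper_width: 0.403
```

Call:
{"op": "carry_out", "data": {
  "steps": [
    [[0,0,0],0],
    [[0,0,0],0],
    [[0,0,0],0],
    [[0,0,0],0],
    [[0,0,0],0],
    [[0,0,0],0],
    [[0,0,-1.5],0],
    [[0,0,-3.5],0],
    [[0,0,-6],0],
    [[0,0,-9],0],
    [[0,0,-13],0],
    [[0,0,-17],0],
    [[0,0,-19],0],
    [[0,0,-19],0],
    [[0,0,-19],0],
    [[0,0,-19],0]
  ],
  "gripper": 0.4
}}

```text
time_s: 19.9
tcp_pos: [0.4813, -0.2854, 0.2198]
ee_rot: [[1.0, -0.006, 0.024], [-0.007, -1.0, 0.006], [0.024, -0.007, -1.0]]
wrist_force: [-0.3, 0.6, -0.3]
gripper_width: 0.703
```

Run:
```python
from look import *
print(np.round(r.sense()["ee_rot"],3).tolist())
r.capture("scene");print(fit("bottle_m",(.487,-.285),.003,["scene"]),fit("bottle_l",(.561,.343),0,["scene"]))
rows([(.45,-.1,.21,90),(.45,.1,.21,90),(.561,.343,.21,90)],.045)
```

```text
[[1.0, -0.006, 0.024], [-0.007, -1.0, 0.006], [0.024, -0.007, -1.0]]
[('scene', [0.4891, -0.2829], np.float64(0.88))] [('scene', [0.5665, 0.3509], np.float64(0.9))]
16 j6 104 [[[-0.7,-3.7,0.2],0],[[-1.3,-7.4,0.4],0],[[-2.0,-11.1,0.6],0],[[-2.6,-14.8,0.8],0],[[-3.3,-18.5,1.0],0],[[-3.3,-22.5,1.1],0],[[-3.4,-26.5,1.1],0],[[-3.4,-30.5,1.1],0],[[-3.4,-34.5,1.1],0],[[-3.4,-38.5,1.1],0],[[-1.6,-42.6,1.2],0],[[0.2,-46.7,1.3],0],[[2.0,-50.7,1.4],0],[[3.9,-54.8,1.4],0],[[5.7,-58.8,1.5],0],[[7.5,-62.9,1.6],0]]
```

Call:
{"op": "carry_out", "data": {
  "steps": [
    [[-0.7,-3.7,0.2],0],
    [[-1.3,-7.4,0.4],0],
    [[-2,-11.1,0.6],0],
    [[-2.6,-14.8,0.8],0],
    [[-3.3,-18.5,1],0],
    [[-3.3,-22.5,1.1],0],
    [[-3.4,-26.5,1.1],0],
    [[-3.4,-30.5,1.1],0],
    [[-3.4,-34.5,1.1],0],
    [[-3.4,-38.5,1.1],0],
    [[-1.6,-42.6,1.2],0],
    [[0.2,-46.7,1.3],0],
    [[2,-50.7,1.4],0],
    [[3.9,-54.8,1.4],0],
    [[5.7,-58.8,1.5],0],
    [[7.5,-62.9,1.6],0],
    [[7.5,-62.9,1.6],0],
    [[7.5,-62.9,1.6],0],
    [[7.5,-62.9,1.6],0]
  ],
  "gripper": 1
}}

```text
time_s: 21.95
tcp_pos: [0.5605, 0.3421, 0.2089]
ee_rot: [[1.0, -0.007, 0.023], [-0.007, -1.0, 0.005], [0.023, -0.005, -1.0]]
wrist_force: [0.7, -0.7, -0.0]
gripper_width: 1.0
```

Run:
```python
from look import *
s=r.sense();print(np.round(s["ee_rot"],3).tolist(),s["joints"])
look("f","",.561,.343,160,130)
rows([(.561,.344,.05,90)],.025)
```

```text
[[1.0, -0.007, 0.023], [-0.007, -1.0, 0.005], [0.023, -0.005, -1.0]] [ 45.83834955  24.99683251   2.79873276   0.81041877 -66.70772485
  43.46849152]
[0.5607 0.3419 0.2099] 0.9990612775707576 [-0.13503063  0.16817709 -0.63703981] 22.05
7 j6 43 [[[-0.1,-0.0,2.3],0],[[-0.1,-0.0,4.6],0],[[-0.2,-0.0,6.9],0],[[-0.2,-0.1,9.1],0],[[-0.3,-0.1,11.4],0],[[-0.3,-0.1,13.7],0],[[-0.4,-0.1,16.0],0]]
```

View pics/f.png

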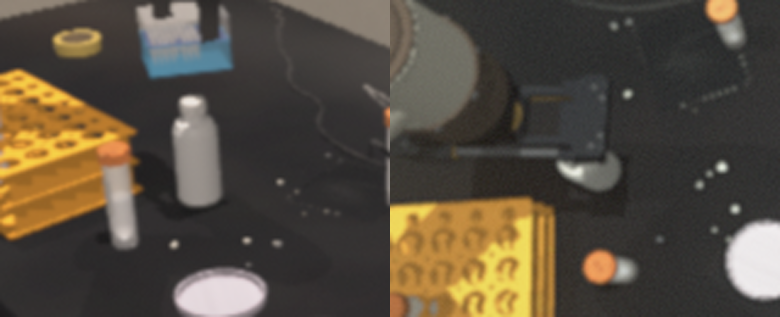

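Call:
{"op": "carry_out", "data": {
  "steps": [
    [[-0.1,0,2.3],0],
    [[-0.1,0,4.6],0],
    [[-0.2,0,6.9],0],
    [[-0.2,-0.1,9.1],0],
    [[-0.3,-0.1,11.4],0],
    [[-0.3,-0.1,13.7],0],
    [[-0.4,-0.1,15],0],
    [[-0.4,-0.1,16],0],
    [[-0.4,-0.1,16],0],
    [[-0.4,-0.1,16],0]
  ]
}}

```text
time_s: 23.05
tcp_pos: [0.5611, 0.3441, 0.0509]
ee_rot: [[1.0, -0.007, 0.025], [-0.007, -1.0, 0.007], [0.025, -0.007, -1.0]]
wrist_force: [0.8, 0.2, 0.3]
gripper_width: 1.001
```

Call:
{"op": "carry_out", "data": {
  "steps": [
    [[0,0,0],0],
    [[0,0,0],0],
    [[0,0,0],0],
    [[0,0,0],0],
    [[0,0,0],0],
    [[0,0,0],0],
    [[0,0,0],0],
    [[0,0,0],0],
    [[0,0,-1],0],
    [[0,0,-2.5],0],
    [[0,0,-4.5],0],
    [[0,0,-7],0],
    [[0,0,-10],0],
    [[0,0,-12.5],0],
    [[0,0,-13.5],0],
    [[0,0,-13.5],0],
    [[0,0,-13.5],0]
  ],
  "gripper": -1
}}

```text
time_s: 24.75
tcp_pos: [0.557, 0.3428, 0.1849]
ee_rot: [[1.0, -0.007, 0.024], [-0.007, -1.0, 0.006], [0.023, -0.006, -1.0]]
wrist_force: [-0.0, -0.3, -1.2]
gripper_width: 0.566
```

Run:
```python
from h import *
s=r.sense();print(s["tcp_pos"],np.round(s["ee_rot"],3).tolist())
x,y=.477,-.002
rows([(x,y,.186,90),(x,y,.07,90)],.035)
```

```text
[0.55700392 0.34282283 0.18489881] [[1.0, -0.007, 0.024], [-0.007, -1.0, 0.006], [0.023, -0.006, -1.0]]
15 j6 43 [[[-0.7,3.1,-0.0],0],[[-1.4,6.3,-0.1],0],[[-2.1,9.4,-0.1],0],[[-2.8,12.6,-0.2],0],[[-3.5,15.7,-0.2],0],[[-4.2,18.8,-0.3],0],[[-4.9,22.0,-0.3],0],[[-5.6,25.1,-0.4],0],[[-6.3,28.3,-0.4],0],[[-7.0,31.4,-0.5],0],[[-7.7,34.5,-0.5],0],[[-7.8,34.6,2.4],0],[[-7.9,34.6,5.3],0],[[-7.9,34.6,8.2],0],[[-8.0,34.6,11.1],0]]
```

Call:
{"op": "carry_out", "data": {
  "steps": [
    [[-0.3,1.2,0],0],
    [[-1,4.3,0],0],
    [[-1.8,7.8,-0.1],0],
    [[-2.6,11.3,-0.2],0],
    [[-3.3,14.8,-0.2],0],
    [[-4.1,18.3,-0.3],0],
    [[-4.8,21.8,-0.3],0],
    [[-5.6,25.2,-0.4],0],
    [[-6.3,28.5,-0.4],0],
    [[-7,31.4,-0.5],0],
    [[-7.5,33.6,-0.5],0],
    [[-7.7,34.5,-0.3],0],
    [[-7.8,34.6,2.4],0],
    [[-7.9,34.6,5.3],0],
    [[-7.9,34.6,8.2],0],
    [[-8,34.6,10.3],0],
    [[-8,34.6,11.1],0],
    [[-8,34.6,11.1],0],
    [[-8,34.6,11.1],0]
  ]
}}

```text
time_s: 26.65
tcp_pos: [0.4778, -0.0017, 0.0704]
ee_rot: [[1.0, -0.007, 0.025], [-0.007, -1.0, 0.006], [0.025, -0.006, -1.0]]
wrist_force: [0.2, 0.3, -0.7]
gripper_width: 0.566
```

Run:
```python
from look import *
look("g","",.477,-.002)
o=proj("scene",[[.477,-.002,.05]])[0].astype(int)-[55,45]
s=r.sense()["tcp_pos"]
P=[[s[0],s[1],s[2]-.051],[.477,-.002,.01],[s[0]+.01,s[1],s[2]-.051],[s[0],s[1]+.01,s[2]-.051]]
print(np.round((proj("scene",P)-o)*390/110).tolist())
```

```text
[ 0.478  -0.0016  0.071 ] 0.5632981717444207 [ 0.34307703  0.34048924 -1.36799769] 26.75
[[199.0, 200.0], [199.0, 214.0], [211.0, 195.0], [190.0, 194.0]]
```

View pics/g.png

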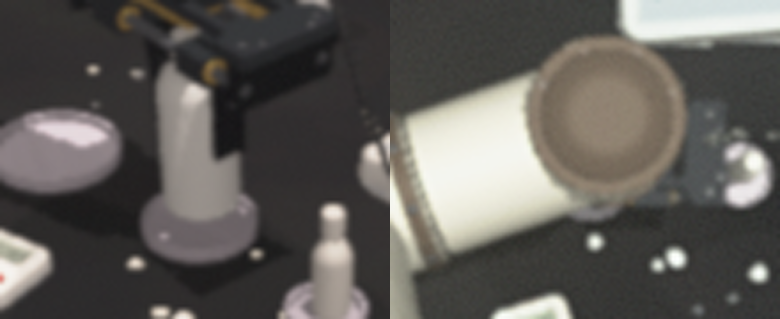

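Bottle l's bottom (203,201) is a few mm too far in +x against the dish (199,222). I'll shift −3 mm in x, lower and release.

Call:
{"op": "carry_out", "data": {
  "steps": [
    [[-0.3,0,0],0],
    [[-0.3,0,0.5],0],
    [[-0.3,0,1],0],
    [[-0.3,0,1.3],0],
    [[-0.3,0,1.6],0],
    [[-0.3,0,1.6],0],
    [[-0.3,0,1.6],0]
  ]
}}

```text
time_s: 27.45
tcp_pos: [0.4755, -0.0015, 0.0547]
ee_rot: [[1.0, -0.007, 0.026], [-0.007, -1.0, 0.007], [0.026, -0.007, -1.0]]
wrist_force: [-0.1, 0.5, -1.6]
gripper_width: 0.563
```

Call:
{"op": "carry_out", "data": {
  "steps": [
    [[0,0,0],0],
    [[0,0,0],0],
    [[0,0,0],0],
    [[0,0,0],0],
    [[0,0,0],0],
    [[0,0,0],0],
    [[0,0,-1.5],0],
    [[0,0,-3.5],0],
    [[0,0,-6],0],
    [[0,0,-9],0],
    [[0,0,-13],0],
    [[0,0,-17],0],
    [[0,0,-17],0],
    [[0,0,-17],0],
    [[0,0,-17],0]
  ],
  "gripper": 0.8
}}

```text
time_s: 28.95
tcp_pos: [0.4701, -0.0028, 0.2235]
ee_rot: [[1.0, -0.007, 0.023], [-0.007, -1.0, 0.006], [0.023, -0.006, -1.0]]
wrist_force: [0.8, -1.0, -0.4]
gripper_width: 0.901
```

Run:
```python
from look import *
print(np.round(r.sense()["ee_rot"],3).tolist())
r.capture("scene");print(fit("bottle_l",(.474,-.002),.003,["scene"]),fit("bottle_xl",(.60,-.32),0,["scene"]))
rows([(.47,-.2,.23,90),(.60,-.32,.23,90)],.04)
```

```text
[[1.0, -0.007, 0.023], [-0.007, -1.0, 0.006], [0.023, -0.006, -1.0]]
[('scene', [0.4799, 0.0028], np.float64(0.95))] [('scene', [0.607, -0.3161], np.float64(0.93))]
10 j6 70 [[[0.0,3.9,-0.2],0],[[0.0,7.9,-0.3],0],[[0.1,11.8,-0.5],0],[[0.1,15.8,-0.6],0],[[0.1,19.7,-0.8],0],[[2.7,22.1,-0.7],0],[[5.3,24.5,-0.7],0],[[8.0,26.9,-0.6],0],[[10.6,29.2,-0.6],0],[[13.2,31.6,-0.6],0]]
```

Call:
{"op": "carry_out", "data": {
  "steps": [
    [[0,3.9,-0.2],0],
    [[0,7.9,-0.3],0],
    [[0.1,11.8,-0.5],0],
    [[0.1,15.8,-0.6],0],
    [[0.1,19.7,-0.8],0],
    [[2.7,22.1,-0.7],0],
    [[5.3,24.5,-0.7],0],
    [[8,26.9,-0.6],0],
    [[10.6,29.2,-0.6],0],
    [[13.4,31.6,-0.6],0],
    [[13.4,31.6,-0.6],0],
    [[13.4,31.6,-0.6],0],
    [[13.4,31.6,-0.6],0]
  ],
  "gripper": 1
}}

```text
time_s: 30.4
tcp_pos: [0.6013, -0.3192, 0.2298]
ee_rot: [[1.0, -0.007, 0.021], [-0.007, -1.0, 0.006], [0.021, -0.006, -1.0]]
wrist_force: [0.0, -1.1, 0.1]
gripper_width: 1.001
```

Run:
```python
from look import *
print(np.round(r.sense()["ee_rot"],3).tolist())
rows([(.6025,-.3205,.16,90)],.025)
```

```text
[[1.0, -0.007, 0.021], [-0.007, -1.0, 0.006], [0.021, -0.006, -1.0]]
3 j6 105 [[[-0.0,0.1,2.3],0],[[-0.0,0.1,4.7],0],[[-0.0,0.2,7.0],0]]
```

Call:
{"op": "carry_out", "data": {
  "steps": [
    [[0,0.1,2.3],0],
    [[0,0.1,4.7],0],
    [[0,0.2,7],0],
    [[0,0.2,7],0],
    [[0,0.2,7],0]
  ]
}}

```text
time_s: 30.9
tcp_pos: [0.6026, -0.3204, 0.1609]
ee_rot: [[1.0, -0.006, 0.021], [-0.006, -1.0, 0.006], [0.021, -0.006, -1.0]]
wrist_force: [1.4, -0.5, 1.0]
gripper_width: 1.003
```

Run:
```python
from look import *
look("i","",.6,-.32,150,130)
rows([(.6025,-.3205,.06,90)],.025)
```

```text
[ 0.6036 -0.3208  0.1622] 0.9968483997463514 [-0.67856382 -0.10809342  0.16116115] 31.0
5 j6 105 [[[-0.1,0.0,2.0],0],[[-0.1,0.0,4.1],0],[[-0.2,0.0,6.1],0],[[-0.3,0.0,8.2],0],[[-0.4,0.0,10.2],0]]
```

View pics/i.png

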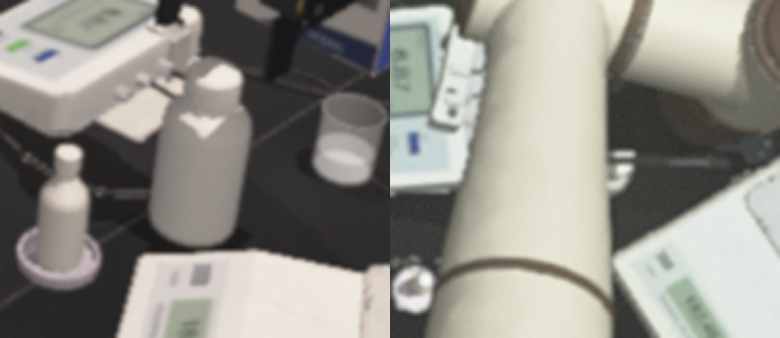

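Run:
```python
from look import *
u,v=proj("scene",[[.6,-.32,.05]])[0].astype(int);u=min(max(u,75),565)
o=np.array([u-75,v-65])
s=r.sense()["tcp_pos"]
P=[[s[0],s[1]+.051,s[2]],[s[0],s[1]-.051,s[2]],[.6025,-.3205,.143],[.6025,-.3205,0]]
print(np.round((proj("scene",P)-o)*2.6).tolist())
```

```text
[[164.0, 19.0], [278.0, 76.0], [214.0, 69.0], [190.0, 221.0]]
```

Predicted and seen cap positions agree to about 3 mm, so the fingers straddle the bottle. I'll descend with a 1–2 mm shift and grasp.

Call:
{"op": "carry_out", "data": {
  "steps": [
    [[0,0.1,2],0],
    [[0,0.1,4.1],0],
    [[-0.1,0.1,6.1],0],
    [[-0.2,0.1,8.2],0],
    [[-0.3,0.1,9.4],0],
    [[-0.3,0.1,10.2],0],
    [[-0.3,0.1,10.2],0],
    [[-0.3,0.1,10.2],0]
  ]
}}

```text
time_s: 31.8
tcp_pos: [0.6038, -0.3217, 0.0613]
ee_rot: [[1.0, -0.006, 0.026], [-0.006, -1.0, 0.004], [0.026, -0.004, -1.0]]
wrist_force: [0.4, 0.5, -0.1]
gripper_width: 1.0
```

Call:
{"op": "carry_out", "data": {
  "steps": [
    [[0,0,0],0],
    [[0,0,0],0],
    [[0,0,0],0],
    [[0,0,0],0],
    [[0,0,0],0],
    [[0,0,0],0],
    [[0,0,-1],0],
    [[0,0,-2.5],0],
    [[0,0,-4.5],0],
    [[0,0,-7],0],
    [[0,0,-10],0],
    [[0,0,-13],0],
    [[0,0,-16],0],
    [[0,0,-17],0],
    [[0,0,-17],0],
    [[0,0,-17],0]
  ],
  "gripper": -1
}}

```text
time_s: 33.4
tcp_pos: [0.5985, -0.3218, 0.2297]
ee_rot: [[1.0, -0.006, 0.024], [-0.006, -1.0, 0.006], [0.024, -0.006, -1.0]]
wrist_force: [-0.7, 0.5, -2.8]
gripper_width: 0.725
```

Run:
```python
from h import *
s=r.sense();print(s["tcp_pos"],np.round(s["ee_rot"],3).tolist())
x,y=.452,.132
rows([(.47,-.25,.23,90),(.43,0,.23,90),(x,y,.23,90)],.035)
```

```text
[ 0.59852122 -0.32182259  0.22967198] [[1.0, -0.006, 0.024], [-0.006, -1.0, 0.006], [0.024, -0.006, -1.0]]
17 j6 105 [[[-2.6,-1.4,-0.1],0],[[-5.2,-2.8,-0.1],0],[[-7.7,-4.3,-0.2],0],[[-10.3,-5.7,-0.2],0],[[-12.9,-7.1,-0.3],0],[[-13.4,-10.2,-0.3],0],[[-13.9,-13.3,-0.3],0],[[-14.4,-16.5,-0.3],0],[[-15.0,-19.6,-0.3],0],[[-15.5,-22.7,-0.3],0],[[-16.0,-25.8,-0.3],0],[[-16.5,-29.0,-0.3],0],[[-17.0,-32.1,-0.3],0],[[-16.5,-35.4,-0.2],0],[[-16.0,-38.7,-0.2],0],[[-15.5,-42.0,-0.2],0],[[-14.9,-45.3,-0.1],0]]
```

Call:
{"op": "carry_out", "data": {
  "steps": [
    [[-1,-0.5,0],0],
    [[-3.5,-2,-0.1],0],
    [[-6.3,-3.6,-0.2],0],
    [[-9.3,-5.1,-0.2],0],
    [[-12,-6.8,-0.3],0],
    [[-13.4,-10.2,-0.3],0],
    [[-13.9,-13.3,-0.3],0],
    [[-14.4,-16.5,-0.3],0],
    [[-15,-19.6,-0.3],0],
    [[-15.5,-22.7,-0.3],0],
    [[-16,-25.8,-0.3],0],
    [[-16.5,-29,-0.3],0],
    [[-17,-32.1,-0.3],0],
    [[-16.5,-35.4,-0.2],0],
    [[-16,-38.7,-0.2],0],
    [[-15.5,-42,-0.2],0],
    [[-15,-44.4,-0.1],0],
    [[-14.9,-45.3,-0.1],0],
    [[-14.9,-45.3,-0.1],0],
    [[-14.9,-45.3,-0.1],0]
  ]
}}

```text
time_s: 35.4
tcp_pos: [0.4515, 0.1312, 0.2287]
ee_rot: [[1.0, -0.006, 0.021], [-0.006, -1.0, 0.004], [0.021, -0.004, -1.0]]
wrist_force: [-0.1, -0.1, -2.9]
gripper_width: 0.726
```

Run:
```python
from h import *
s=r.sense();print(s["tcp_pos"],np.round(s["ee_rot"],3).tolist(),s["gripper_width"],s["wrist_force"])
rows([(.452,.132,.083,90)],.025)
```

```text
[0.45146813 0.1312053  0.22869564] [[1.0, -0.006, 0.021], [-0.006, -1.0, 0.004], [0.021, -0.004, -1.0]] 0.7261632134387896 [-0.1004075  -0.06635398 -2.8755096 ]
6 j6 53 [[[-0.0,-0.0,2.4],0],[[-0.1,-0.0,4.9],0],[[-0.1,-0.0,7.3],0],[[-0.2,-0.0,9.7],0],[[-0.2,-0.0,12.1],0],[[-0.3,-0.0,14.6],0]]
```

Call:
{"op": "carry_out", "data": {
  "steps": [
    [[0,0,2.4],0],
    [[-0.1,0,4.9],0],
    [[-0.1,0,7.3],0],
    [[-0.2,0,9.7],0],
    [[-0.2,0,12.1],0],
    [[-0.3,0,13.8],0],
    [[-0.3,0,14.6],0],
    [[-0.3,0,14.6],0],
    [[-0.3,0,14.6],0]
  ]
}}

```text
time_s: 36.3
tcp_pos: [0.4522, 0.1317, 0.0834]
ee_rot: [[1.0, -0.007, 0.023], [-0.007, -1.0, 0.005], [0.023, -0.005, -1.0]]
wrist_force: [0.7, -0.0, -2.2]
gripper_width: 0.721
```

Run:
```python
from look import *
look("j","",.452,.132)
o=proj("scene",[[.452,.132,.05]])[0].astype(int)-[55,45]
s=r.sense()["tcp_pos"]
P=[[s[0],s[1],s[2]-.0613],[.451,.132,.01],[s[0]+.01,s[1],s[2]-.0613],[s[0],s[1]+.01,s[2]-.0613]]
print(np.round((proj("scene",P)-o)*390/110).tolist())
```

```text
[0.4524 0.1321 0.0838] 0.7243768627571966 [ 0.2487888  -0.01558259 -1.54585139] 36.4
[[198.0, 196.0], [198.0, 212.0], [210.0, 192.0], [190.0, 191.0]]
```

View pics/j.png

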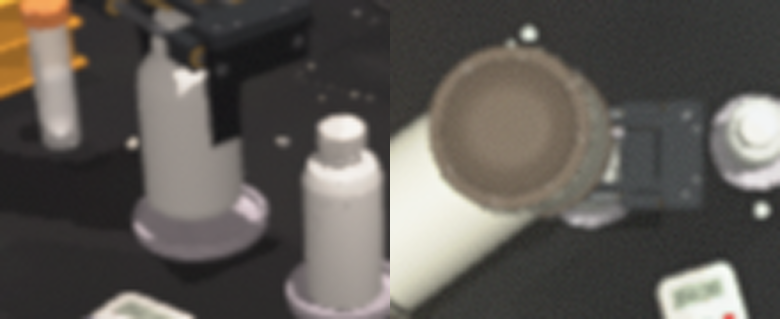

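Bottle xl's bottom (194,198) is about 5 mm left of the dish centre (200,216). I'll shift +3 mm in x and −3 mm in y, lower and release.

Call:
{"op": "carry_out", "data": {
  "steps": [
    [[0.3,0.3,0],0],
    [[0.3,0.3,0.5],0],
    [[0.3,0.3,1],0],
    [[0.3,0.3,1.4],0],
    [[0.3,0.3,1.8],0],
    [[0.3,0.3,1.8],0],
    [[0.3,0.3,1.8],0]
  ]
}}

```text
time_s: 37.1
tcp_pos: [0.4557, 0.1292, 0.0656]
ee_rot: [[1.0, -0.006, 0.023], [-0.006, -1.0, 0.005], [0.023, -0.005, -1.0]]
wrist_force: [0.2, -0.2, -1.4]
gripper_width: 0.726
```

Call:
{"op": "carry_out", "data": {
  "steps": [
    [[0,0,0],0],
    [[0,0,0],0],
    [[0,0,0],0],
    [[0,0,0],0],
    [[0,0,0],0],
    [[0,0,0],0],
    [[0,0,-1.5],0],
    [[0,0,-3.5],0],
    [[0,0,-6],0],
    [[0,0,-9],0],
    [[0,0,-13],0],
    [[0,0,-17],0],
    [[0,0,-18],0],
    [[0,0,-18],0],
    [[0,0,-18],0]
  ],
  "gripper": 1
}}

```text
time_s: 38.6
tcp_pos: [0.4507, 0.1279, 0.2443]
ee_rot: [[1.0, -0.007, 0.021], [-0.007, -1.0, 0.004], [0.021, -0.005, -1.0]]
wrist_force: [-0.1, -0.2, -0.6]
gripper_width: 1.005
```

Run:
```python
from h import *
im=r.capture("scene");cv2.imwrite("pics/k.png",cv2.resize(im[110:330,190:470,::-1],None,fx=2.6,fy=2.6,interpolation=cv2.INTER_CUBIC))
rows([(.42,.25,.26,90),(.35,.42,.26,90)],.04)
```

```text
9 j6 53 [[[-0.8,-3.1,-0.4],0],[[-1.6,-6.1,-0.8],0],[[-2.3,-9.2,-1.2],0],[[-3.1,-12.2,-1.6],0],[[-4.5,-15.6,-1.7],0],[[-5.9,-19.0,-1.7],0],[[-7.4,-22.4,-1.7],0],[[-8.8,-25.8,-1.7],0],[[-10.2,-29.2,-1.7],0]]
```

View pics/k.png

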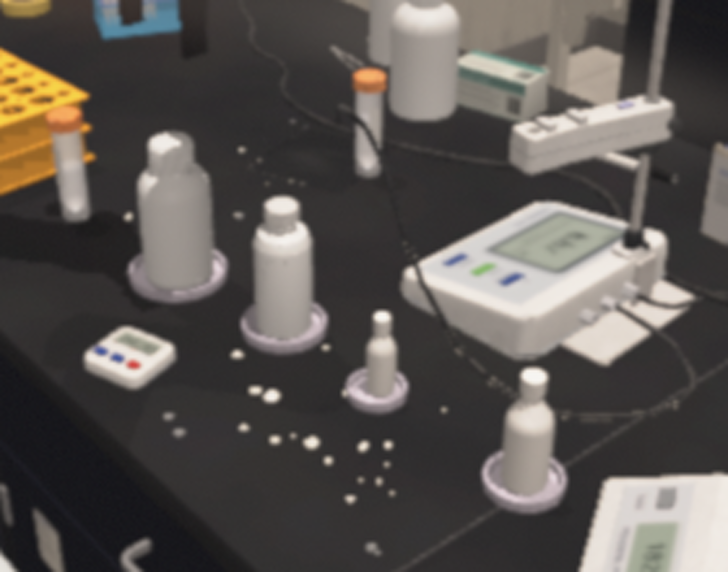

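All four bottles stand upright in their dishes and both tubes stand where they were. I'll move the arm aside and check from above.

Call:
{"op": "carry_out", "data": {
  "steps": [
    [[-0.8,-3.1,-0.4],0],
    [[-1.6,-6.1,-0.8],0],
    [[-2.3,-9.2,-1.2],0],
    [[-3.1,-12.2,-1.6],0],
    [[-4.5,-15.6,-1.7],0],
    [[-5.9,-19,-1.7],0],
    [[-7.4,-22.4,-1.7],0],
    [[-8.8,-25.8,-1.7],0],
    [[-10.2,-29.2,-1.7],0],
    [[-10.2,-29.2,-1.7],0],
    [[-10.2,-29.2,-1.7],0]
  ]
}}

```text
time_s: 39.75
tcp_pos: [0.3494, 0.4202, 0.2575]
ee_rot: [[1.0, -0.005, 0.018], [-0.005, -1.0, -0.001], [0.018, 0.0, -1.0]]
wrist_force: [0.5, -0.4, 0.4]
gripper_width: 1.0
```

Run:
```python
from h import *
r.capture("scene");im=r.capture("top");cv2.imwrite("pics/l.png",cv2.resize(im[130:310,180:460,::-1],None,fx=2.6,fy=2.6,interpolation=cv2.INTER_CUBIC))
for n,g in dict(bottle_s=(.479,-.13),bottle_m=(.487,-.285),bottle_l=(.475,-.002),bottle_xl=(.455,.129)).items(): print(n,fit(n,g,.003))
for c in("scene","top"): print([(np.round(d["centre"],3).tolist(),round(d["confidence"],2)) for d in r.place_of(c,"tube_a")])
```

```text
bottle_s [('scene', [0.481, -0.1272], np.float64(0.83)), ('top', [0.4749, -0.1312], np.float64(0.72))]
bottle_m [('scene', [0.4917, -0.2809], np.float64(0.88)), ('top', [0.4832, -0.2857], np.float64(0.79))]
bottle_l [('scene', [0.4782, 0.0013], np.float64(0.95)), ('top', [0.4725, -0.0045], np.float64(0.88))]
bottle_xl [('scene', [0.4557, 0.1366], np.float64(0.94)), ('top', [0.4485, 0.1288], np.float64(0.92))]
[([0.435, 0.302, -0.0], 0.95), ([0.732, 0.181, 0.002], 0.87), ([0.451, 0.132, -0.001], 0.57)]
[([0.442, 0.301, -0.005], 0.65), ([0.731, 0.179, -0.003], 0.55)]
```

View pics/l.png

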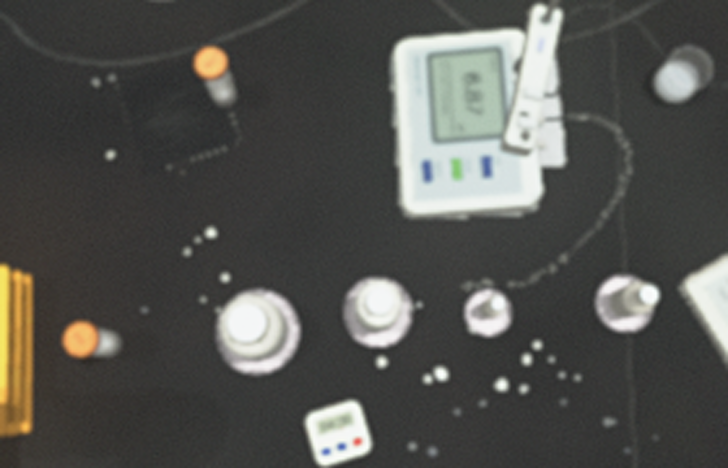

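```bash
python3 -c "
from station import r
print(r.finish_job(), r.sense()['time_s'])"
```

```text
the job is handed in; nothing more can be done
the job is handed in; nothing more can be done
```

The four bottles now stand upright in the dishes of their size, placed one at a time from smallest to largest, and the job is handed in. The robot's clock read about 40 s of the 128 s allowed.

**Placement:** in the last check each bottle was within about 5 mm of its dish centre, with 10 mm of clearance. The final scene and top pictures showed all four inside the rims.

**Tubes:** both orange-capped tubes still stand within a few mm of their first measured positions, which is the measuring accuracy.

**Arm:** it was parked clear of everything with the gripper open. Wrist force stayed under 3 N at every reading, though I only read it at the end of each move.

**Disagreements in the checks:**
- My position fits from the two cameras differed throughout by about 4–10 mm. I used their mean and compared bottle with dish in the same picture.
- The tool drifted to about 1.5° of tilt during the work. The bottles still stood upright after release.
- The gripper read about 63 mm on the 66 mm bottle. I found no cause, and it held and placed normally.

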